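# Hang the ear defenders on the sprung rail

### The arm

A 6-joint arm with a two-finger parallel gripper is mounted at the origin on a cart in front of the work surface, level with it; the furniture and walls round the work are solid. World frame = base frame: x ahead of the robot, y to its left, z up, the work surface at z = 0. Lengths are in m, angles in rad, forces in N, time in s.
With the tool pointing down it reaches from about 0.275 to 0.75 m from the base axis. Payload 10.2 kg.
Tool frame: the origin (TCP) lies on the centre line of the jaws, within the pads' length; the fingertips stand 19 mm ahead of it and the grasp point (between the pads) is the TCP (manip.tip_reach is the distance from the TCP to the fingertips, in m); z points along the fingers, y is the line along which they close (so a half turn about z gives the same grasp; the last joint's range is limited). The gripper opens to 85 mm and grips with 20 to 120 N. Pads are 22 mm wide; open, the fingers measure 114 mm over their backs; the gripper's body (76 mm by 85 mm) begins 54 mm behind the grasp point. The pads swing forward as they close: fully open they stand 13 mm farther back than shut.
Start: joints at [1.069, 0.313, 1.498, -0, 1.331, -0.223], TCP at [0.144, 0.505, 0.25] pointing down, gripper open.
Joint ranges: [-2.94, 2.94], [-0.97, 2.17], [0.19, 2.56], [-1.23, 4.37], [0.02, 3.11], [-2.88, 2.88]. Speed limits (rad/s): [2.39, 2.39, 3.01, 3.14, 3.14, 3.14].

### API

Orientations are given as a rotation vector (axis times angle).
In Python, from cell import sensors, optics, finish_job, manip gives the robot as it stands.
- The arm moves only by the tool arm_command, never from a script. Its argument "moves" is a list of rows, each a list of 6 numbers: the shift along the world's x, y, z in cm, then the turn, a rotation vector about the world's x, y, z in rad. A call has 1 to 10 rows; each row shifts and turns the commanded pose from where the row before left it; what a row does not reach is not made up. A row lasts 1/12 s, in which the tool goes at most 41.7 mm and 7.16 degrees, less where a joint would pass 70% of its speed; a pose out of reach is approached as far as the arm can. A call is refused whole if a number of a shift passes 4.17 or a number of a turn 0.125, either way. A call with a gripper value outside its range is refused whole. "claw" is the closure, from -1 (fully open) to 1 (shut), set as the call begins (left out, the last holds). The fingers move at their own pace and stop on an object; the grip force is fixed at half the most. Time passes only in rows, so rows that do not move let the fingers close. It gives the time, the measured TCP pose, the force, the opening and the grip force at its end, in the units of the state.
- sensors.observe(): the state, without advancing time (a new reading comes with each control period).
- optics.snapshot(name): name is "scene" or "top"; returns (picture, depth): 420x560x3 uint8, red, green, blue; 420x560 float32, m along the optical axis (not along the pixel's ray), 0 where there is no reading.
- optics.camera_params(name): a dict with "intrinsics" (3x3 intrinsics, pixels), "eye" and "attitude" of the camera in the world. Camera axes: x right, y up, looking along -z (the intrinsics and any distortion apply to the point x, -y, -z); pixel columns grow to the right and rows downward; lengths in m; the calibration is good to about 2 mm. A picture is of the moment at which its call begins. camera_params takes no time and is no camera call.
- finish_job(): hands the job in; it is judged then, once.
The state is a dict: "t": time; "joints": joint angles; "joint_velocities": joint speeds; "joint_efforts": joint torques, N m; "tool_pos": TCP position; "eef_rot": TCP orientation; "wrist_force": force on the tool from outside, world axes, zero at the start; "ft_torque": the same for the moment, N m; "opening": finger opening in m; "gripper_force": force on a finger pad.
Only numpy, scipy, OpenCV 4.12 (cv2) and the standard library are available. Lean on these libraries where they do the work, as an engineer would, in place of code of your own. Each camera call takes 0.05 s, during which the arm holds its last target. There are 200 camera calls.

### The job

Hang the ear defenders on the bar of the rail stand: with the headband, push the sprung keeper plate back along the bar, lower the headband over the bar so that its crown sits centred on the bar between keeper and fixed stop, upright, with one cup on either side, and let go so that the keeper closes against it. Do not knock the ear defenders over or disturb the things standing around.

Things in the scene. Friction and masses are not known exactly. Their poses are not given: they have to be found in the camera images.
- ear_defender: Compact rigid ear defenders, 168 (x) x 46 (y) x 140 mm high, 0.18 kg, standing on two flat-bottomed black cups. Origin midway between the cups at their undersides; own z up, x from cup to cup, y across the headband (same if half-turned). Cups 52 mm high, at x = 42 to 84 mm either side; 84 mm free between them. Grey arched headband 40 mm wide (y), crown flat to x = 20 mm either side.
- ear_defender_grip (a point): Middle of the rubber grip block on top of the crown, 128 mm above the ear defenders' origin. Block 24 (x) x 40 (y) mm, from the headband's top (108 mm above the origin) up to 140 mm; meant to be pinched from above across its 24 mm, along own x.
- ear_defender_seat (a point): Middle of the underside of the headband's crown (8 mm thick there), 100 mm above the ear defenders' origin: the place that rests on the bar.
- rail_stand: Fixed stand: grey base plate 110 (x) x 190 (y) x 12 mm; on two posts (22 mm wide, at y = +43 and -100 mm) a steel bar 18 mm thick along own y, top 130 mm above the bench. Origin on the bench below the seat; z up. Fixed stop: plate 28 mm wide (x) at y = +20 to +28 mm, top 14 mm above the bar's top. Black spring housing, 34 mm diameter, round the bar from y = -58 to -120 mm.
- rail_seat (a point): Seat: point on the top of the bar, 130 mm above the stand's origin, axes as the stand's. The headband belongs here, held between the fixed stop (face at y = +20 mm) and the keeper (face then at y = -20 mm).
- keeper_face (a point): Point on the keeper's face, 26 mm above the top of the bar. The keeper is an upright aluminium plate 28 mm wide (x), 8 mm thick (y), on a sleeve round the bar, facing the stop (stand's +y). Its top is 47 mm above the bar's top, 33 mm higher than the stop: the headband's edge can push it while still above the stop.
- keeper (a joint): Travel of the keeper (m) along the stand's -y, away from the stop. 0: rest, face at stand y = +8 mm, 12 mm from the stop. 0.028: gap 40 mm, as wide as the headband. 0.048: end of travel. A spring pushes it back: about 3.3 N at rest, 6.4 N at 0.028, 8.6 N at 0.048.
- amber_bottle: Bystander: brown bottle with white cap, 81 mm diameter, 178 mm high. Origin at the centre of its underside.
- sample_pot: Bystander: white pot with white lid, 47 mm diameter, 66 mm high. Origin at the centre of its underside.
- wash_bottle: Bystander: white squeeze bottle with red cap and spout, to the right of the stand, 62 x 95 x 194 mm. Origin at its underside.
- timer: Bystander: flat white digital timer, on the left near the front edge, 62 x 64 x 18 mm. Origin at the centre of its underside.

How it is judged:
On the way, in this order (a step that is already met when the one before it is completed fails the run):
1. the ear defenders are lifted clear of the bench (height (world z) of ear_defender above 0.03 m), for 0.1 s.
2. the headband, above the bar, has pushed the keeper back at least 26 mm (value of joint keeper above 0.026 m and x of ear_defender_seat in the frame of rail_seat between -0.03 and 0.03 m and y of ear_defender_seat in the frame of rail_seat between -0.04 and 0.02 m and z of ear_defender_seat in the frame of rail_seat between 0.005 and 0.06 m), for 0.1 s.
At the end, for the whole second after the job is handed in: Ear defenders released and at rest on the bar: crown within 13 mm across, 7 mm along and 6 mm in height (5 mm above) of the seat, upright and square to the bar within 0.18 rad, the keeper closed against the headband (joint 0.023 to 0.033) (x of ear_defender_seat in the frame of rail_seat between -0.013 and 0.013 m and y of ear_defender_seat in the frame of rail_seat between -0.007 and 0.007 m and z of ear_defender_seat in the frame of rail_seat between -0.006 and 0.005 m and value of joint keeper between 0.023 and 0.033 m and angle between ear_defender's own z axis and vertical below 0.18 rad and angle between the y axis of ear_defender and the y axis of rail_stand, either way round below 0.18 rad and linear speed of ear_defender below 0.02 m/s and angular speed of ear_defender below 0.2 rad/s); the robot touches nothing.
It fails at once if the ear defenders are knocked over (tilted over 0.8 rad) (angle between ear_defender's own z axis and vertical above 0.8 rad).
It fails at once if a bystander is moved by more than 30 mm (distance of any of amber_bottle, sample_pot, wash_bottle, timer from where it was at the start of the episode above 0.03 m).
It also fails if it takes over 45 s, if anything falls off the work surface, if the arm or the gripper's body presses on something with over 40 N, if the wrist force passes 120 N, or if a joint passes its speed limit or range.

## Working session

There is one attempt and no reset: what is moved stays moved. The work goes in short steps, Python scripts to look and compute and a tool call to move; the robot and the scene stay as the last step left them, time stands still between calls to the robot, and variables do not carry over. Pictures are saved under pics/ and viewed, at most 10 in all, crops included, and the job is handed in when it is done.

Besides the shell and the picture viewer there is one more tool, called after "Emit:" in YAML: its name, and indented under it one key for each argument. arm_command: Moves the arm, as the interface text tells. Its arguments: {"type":"object","properties":{"moves":{"type":"array","items":{"type":"array","items":{"type":"number"}}},"claw":{"type":"number"}},"required":["moves"]}

```bash
mkdir -p pics; cat > h.py <<'E'
import numpy as np, cv2
from cell import sensors, optics, finish_job, manip
def snap(n,f=None):
    im,d=optics.snapshot(n)
    if f: cv2.imwrite(f'pics/{f}.png',im[:,:,::-1])
    c=optics.camera_params(n); K=np.array(c['intrinsics']); A=np.array(c['attitude'])
    if A.shape!=(3,3): A=cv2.Rodrigues(A.astype(float))[0]
    v,u=np.mgrid[:420,:560]
    P=np.stack([(u-K[0,2])/K[0,0]*d,-(v-K[1,2])/K[1,1]*d,-d],-1)@A.T+np.array(c['eye'])
    P[d==0]=np.nan
    return im,P
E
python3 - <<'E'
from h import *
s=sensors.observe(); print(s)
for n in('scene','top'):
    im,P=snap(n,n+'0'); np.save(n+'.npy',P); print({k:np.round(v,3).tolist() if not isinstance(v,str) else v for k,v in optics.camera_params(n).items()})
E
```

```text
{'t': 0.0, 'joints': array([ 1.06859216e+00,  3.13436492e-01,  1.49847504e+00, -2.66013960e-05,
        1.33100949e+00, -2.23410829e-01]), 'joint_velocities': array([ 8.66129641e-05, -1.32202259e-03,  3.49587998e-04,  1.61790087e-03,
        5.19253754e-04, -1.44829209e-05]), 'joint_efforts': array([ 1.61609451e-04, -4.12264323e+01, -2.59741366e+01, -1.93275609e-04,
        4.16273688e-03,  5.03389219e-05]), 'tool_pos': array([0.14437715, 0.50449671, 0.24972769]), 'eef_rot': array([-4.36438578e-01, -3.11067705e+00,  1.96488956e-03]), 'wrist_force': array([-0.10989423,  0.66357098,  0.38310146]), 'ft_torque': array([-0.0230756 ,  0.00823724,  0.01738221]), 'gripper_force': 0.0, 'opening': 0.08552748789918359}
{'intrinsics': [[403.106, 0.0, 278.442], [0.0, 403.106, 209.46], [0.0, 0.0, 1.0]], 'eye': [-0.154, -1.043, 0.618], 'attitude': [1.132, -0.333, -0.454]}
{'intrinsics': [[440.234, 0.0, 283.39], [0.0, 440.234, 216.769], [0.0, 0.0, 1.0]], 'eye': [0.361, -0.068, 1.416], 'attitude': [0.058, -0.062, -1.571]}
```

View pics/top0.png

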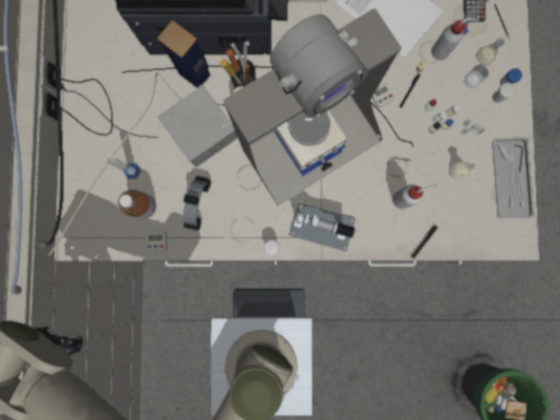

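View pics/scene0.png

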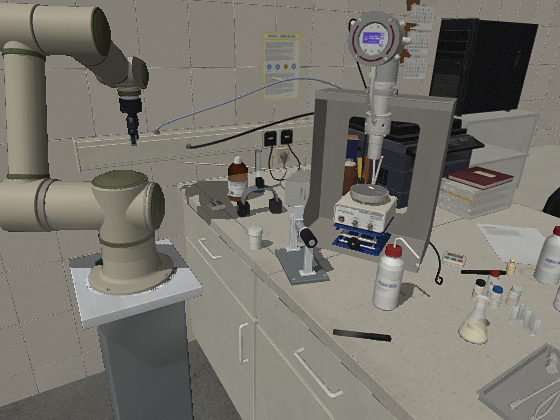

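The top view (up = +x, right = −y) shows the ear defenders at (195,203), the stand at (322,227) with its black housing on the right, the pot at (271,247), the amber bottle at (133,203), the timer at (156,241) and the wash bottle at (411,197).

```bash
python3 - <<'E'
from h import *
im=cv2.imread('pics/top0.png'); P=np.load('top.npy')
cv2.imwrite('pics/c1.png',cv2.resize(im[165:260,165:365],None,fx=4,fy=4,interpolation=cv2.INTER_CUBIC))
z=P[...,2]
def rep(name,u0,u1,v0,v1,za,zb):
    m=np.zeros(z.shape,bool); m[v0:v1,u0:u1]=1; m&=(z>za)&(z<zb)
    p=P[m]; r=cv2.minAreaRect((p[:,:2]*1000).astype(np.float32)); print(name,m.sum(),p.mean(0).round(4),p[:,2].min().round(3),p[:,2].max().round(3),'rect',np.round(r[0],1),np.round(r[1],1),round(r[2],1))
rep('ear all',180,215,170,235,.03,.2)
rep('ear band',180,215,170,235,.095,.118)
rep('ear grip',180,215,170,235,.13,.15)
rep('cups',180,215,170,235,.03,.06)
rep('stand base',285,360,200,255,.006,.02)
rep('bar',285,360,200,255,.123,.136)
rep('stop',285,360,200,255,.138,.149)
rep('keeper',285,360,200,255,.168,.186)
rep('housing',285,360,200,255,.136,.142)
rep('pot',260,285,235,260,.05,.08)
E
```

```text
ear all 833 [0.5086 0.1985 0.0924] 0.03 0.147 rect [513.  199.1] [ 44.9 172. ] 76.8
ear band 350 [0.5104 0.1998 0.1052] 0.095 0.115 rect [513.9 200. ] [ 40.8 108.1] 77.2
ear grip 118 [0.5118 0.2    0.14  ] 0.13 0.147 rect [512.5 199.8] [40.2 24.7] 78.0
cups 204 [0.507  0.1948 0.0491] 0.03 0.06 rect [513.  199.1] [ 44.9 172. ] 76.8
stand base 1524 [ 0.4349 -0.1907  0.0126] 0.006 0.02 rect [ 436.4 -196.1] [236.8 173.6] 89.0
bar 329 [ 0.4358 -0.2004  0.1313] 0.123 0.136 rect [ 439.1 -196.3] [171.5  34.7] 73.8
stop 113 [ 0.4368 -0.2019  0.1411] 0.138 0.148 rect [ 440.8 -195.6] [166.6  27.2] 77.0
keeper 30 [ 0.4491 -0.1575  0.1771] 0.17 0.181 rect [ 448.9 -157.2] [ 7.9 27.1] 70.6
housing 150 [ 0.4306 -0.222   0.1384] 0.136 0.142 rect [ 436.4 -195.5] [168.3  27. ] 76.8
pot 181 [ 0.3724 -0.0345  0.0671] 0.057 0.075 rect [372.1 -33.9] [42.8 43. ] 0.1
```

View pics/c1.png

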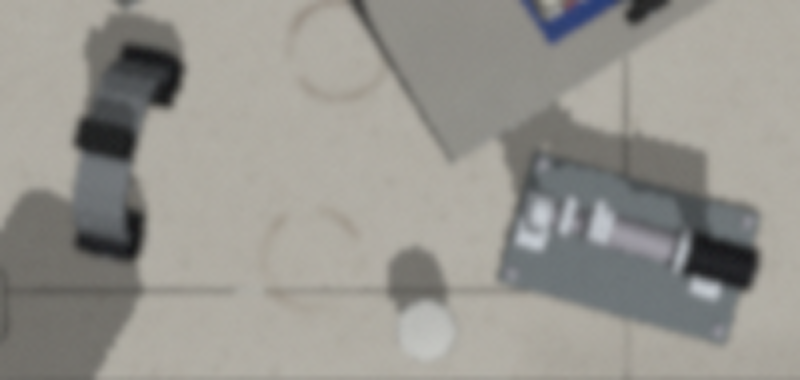

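The crop shows the grip block at (105,138) and the keeper at (600,225). The stop is at (567,215), and the bar falls to the right at about 14°. Next I'll refine the stand's pose and map the obstacles.

```bash
python3 - <<'E'
from h import *
P=np.load('top.npy').reshape(-1,3); S=np.load('scene.npy').reshape(-1,3)
P=P[~np.isnan(P[:,0])];S=S[~np.isnan(S[:,0])]
# base plate: top at 12mm
m=(abs(P[:,2]-.0125)<.004)&(abs(P[:,0]-.436)<.1)&(abs(P[:,1]+.19)<.125)
o=np.array([.448,-.161]);a=np.radians(-14)
for it in range(4):
    R=np.array([[np.cos(a),-np.sin(a)],[np.sin(a),np.cos(a)]])
    l=(P[:,:2]-o)@R   # stand coords
    b=(l[:,1]<-.025)&(l[:,1]>-.12)&(abs(l[:,0])<.02)&(P[:,2]>.128)&(P[:,2]<.155)
    pf=np.polyfit(l[b,1],l[b,0],1)
    a-=np.arctan(pf[0]); o=o+R@np.array([pf[1],0])
R=np.array([[np.cos(a),-np.sin(a)],[np.sin(a),np.cos(a)]]);l=(P[:,:2]-o)@R
print('yaw',np.degrees(a),'o',o,b.sum())
for lo,hi in((.011,.0145),(.126,.134),(.139,.147),(.165,.19)):
    s=(P[:,2]>lo)&(P[:,2]<hi)&(abs(l[:,0])<.07)&(abs(l[:,1]+.03)<.12)
    print(lo,s.sum(),'y',np.percentile(l[s,1],[0,3,50,97,100]).round(4),'x',np.percentile(l[s,0],[0,3,50,97,100]).round(4))
s=(P[:,2]>.1)&(abs(l[:,0])<.03)&(l[:,1]>-.01)&(l[:,1]<.08)
for y0 in np.arange(-.01,.06,.004):
    q=s&(l[:,1]>=y0)&(l[:,1]<y0+.004)
    if q.sum(): print(y0.round(3),q.sum(),P[q,2].max().round(3),np.median(l[q,0]).round(4))
Q=np.vstack([P,S])
print('height map cm rows x .3...,cols y .45..-.35')
for x in np.arange(.3,.85,.05):
    print(round(x,2),[int(100*np.max(Q[(abs(Q[:,0]-x)<.025)&(abs(Q[:,1]-y)<.025),2],initial=0)) for y in np.arange(.5,-.4,-.05)])
E
```

```text
yaw -15.95053894212884 o [ 0.44754392 -0.16088436] 306
0.011 621 y [-0.13   -0.1247 -0.0305  0.0563  0.0593] x [-0.0541 -0.0519 -0.0158  0.0536  0.0555]
0.126 223 y [-0.1221 -0.1164 -0.0427  0.0454  0.0494] x [-0.0158 -0.015  -0.001   0.0158  0.0179]
0.139 87 y [-0.1189 -0.1135 -0.0638  0.0324  0.0431] x [-0.013  -0.0102  0.0017  0.0119  0.0137]
0.165 30 y [-0.0006 -0.0001  0.0036  0.0072  0.0075] x [-0.0132 -0.0132  0.001   0.0133  0.0137]
-0.01 10 0.144 -0.0001
-0.006 12 0.142 -0.0016
-0.002 9 0.179 0.002
0.002 17 0.181 -0.0022
0.006 18 0.18 -0.0006
0.01 9 0.135 0.0023
0.014 8 0.135 -0.0002
0.018 10 0.148 -0.0026
0.022 15 0.148 0.0008
0.026 11 0.146 -0.0027
0.03 9 0.133 0.0001
0.034 11 0.137 -0.0017
0.038 13 0.139 0.0
0.042 13 0.14 -0.0004
0.046 11 0.138 -0.0023
height map cm rows x .3...,cols y .45..-.35
0.3 [0, 0, 0, 0, 0, 0, 0, 0, 0, 0, 0, 0, 0, 0, 0, 0, 0, 0]
0.35 [1, 0, 0, 2, 2, 0, 0, 0, 0, 0, 7, 7, 1, 0, 1, 1, 1, 0]
0.4 [0, 0, 1, 2, 2, 0, 4, 0, 1, 1, 7, 7, 1, 2, 13, 14, 14, 0]
0.45 [0, 0, 14, 14, 0, 9, 10, 1, 0, 1, 0, 0, 13, 18, 14, 14, 13, 0]
0.5 [10, 0, 18, 18, 0, 10, 14, 1, 0, 0, 0, 4, 2, 2, 1, 2, 0, 0]
0.55 [10, 0, 15, 15, 0, 0, 14, 11, 0, 0, 10, 6, 1, 1, 1, 1, 0, 0]
0.6 [23, 18, 18, 0, 0, 0, 10, 6, 0, 1, 47, 47, 66, 67, 5, 0, 0, 0]
0.65 [25, 18, 18, 0, 0, 12, 12, 12, 0, 47, 47, 67, 68, 69, 69, 14, 1, 0]
0.7 [26, 9, 9, 0, 11, 12, 12, 12, 12, 47, 47, 67, 69, 69, 68, 63, 1, 1]
0.75 [27, 1, 8, 8, 12, 12, 12, 12, 12, 18, 47, 67, 68, 68, 67, 47, 47, 8]
0.8 [28, 0, 0, 7, 12, 12, 12, 12, 16, 21, 20, 32, 46, 67, 47, 47, 47, 47]
```

Emit:
arm_command:
  moves:
    - [2, -1.7, 0, 0, 0, -0.084]
    - [2, -1.7, 0, 0, 0, -0.084]
    - [2, -1.7, 0, 0, 0, -0.084]
    - [2, -1.7, 0, 0, 0, -0.084]
    - [2, -1.7, 0, 0, 0, -0.084]
    - [2, -1.7, 0, 0, 0, -0.084]
    - [2, -1.7, 0, 0, 0, -0.084]
    - [2, -1.7, 0, 0, 0, -0.084]
    - [2, -1.7, 0, 0, 0, -0.084]
    - [2, -1.7, 0, 0, 0, -0.084]
  claw: -1

```text
t: 0.93
tool_pos: [0.3452, 0.3337, 0.2501]
eef_rot: [-1.673, -2.659, 0.001]
wrist_force: [-0.1, -0.5, 0.8]
opening: 0.0853
gripper_force: 0.0
```

Emit:
arm_command:
  moves:
    - [2, -1.7, 0, 0, 0, -0.084]
    - [2, -1.7, 0, 0, 0, -0.084]
    - [2, -1.7, 0, 0, 0, -0.084]
    - [2, -1.7, 0, 0, 0, -0.084]
    - [2, -1.7, 0, 0, 0, -0.084]
    - [2, -1.7, 0, 0, 0, -0.084]
    - [2, -1.7, 0, 0, 0, -0.084]
    - [2, -1.7, 0, 0, 0, -0.084]
    - [0, 0, 0, 0, 0, 0]
    - [0, 0, 0, 0, 0, 0]

```text
t: 1.77
tool_pos: [0.5048, 0.198, 0.2497]
eef_rot: [-2.452, -1.962, 0.002]
wrist_force: [-0.3, 0.1, -0.6]
opening: 0.0853
gripper_force: 0.0
```

Emit:
arm_command:
  moves:
    - [0.75, 0.2, -1.5, 0, 0, 0]
    - [0, 0, -2, 0, 0, 0]
    - [0, 0, -2, 0, 0, 0]
    - [0, 0, -2, 0, 0, 0]
    - [0, 0, -2, 0, 0, 0]
    - [0, 0, -1.5, 0, 0, 0]
    - [0, 0, -0.8, 0, 0, 0]
    - [0, 0, 0, 0, 0, 0]
    - [0, 0, 0, 0, 0, 0]

```text
t: 2.52
tool_pos: [0.5118, 0.2012, 0.1328]
eef_rot: [2.451, 1.965, 0.0]
wrist_force: [-0.1, -0.1, 0.4]
opening: 0.0856
gripper_force: 0.0
```

```bash
python3 - <<'E'
from h import *
im,P=snap('scene'); cv2.imwrite('pics/s1.png',cv2.resize(im[90:250,180:340,::-1],None,fx=3.5,fy=3.5,interpolation=cv2.INTER_CUBIC))
E
```

```text
(no output)
```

View pics/s1.png

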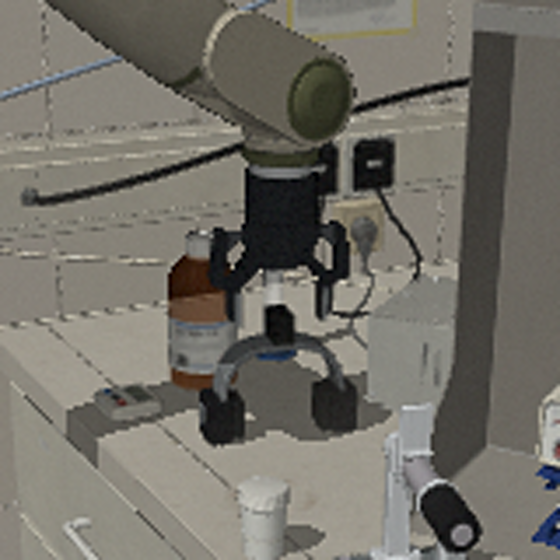

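The gripper straddles the grip block at (278,325) and is centred on it, with its fingers at (235,300) and (325,300). I'll close on it.

Emit:
arm_command:
  moves:
    - [0, 0, 0, 0, 0, 0]
    - [0, 0, 0, 0, 0, 0]
    - [0, 0, 0, 0, 0, 0]
    - [0, 0, 0, 0, 0, 0]
    - [0, 0, 0, 0, 0, 0]
    - [0, 0, 0, 0, 0, 0]
    - [0, 0, 0, 0, 0, 0]
    - [0, 0, 0, 0, 0, 0]
  claw: 1

```text
t: 3.23
tool_pos: [0.5122, 0.2008, 0.1327]
eef_rot: [2.452, 1.964, 0.001]
wrist_force: [0.3, -0.1, 3.8]
opening: 0.023
gripper_force: 59.9
```

Emit:
arm_command:
  moves:
    - [0, 0, 1, 0, 0, 0]
    - [0, 0, 2, 0, 0, 0]
    - [0, 0, 2, 0, 0, 0]
    - [0, 0, 2, 0, 0, 0]
    - [0, 0, 2, 0, 0, 0]
    - [0, 0, 1, 0, 0, 0]
    - [0, 0, 0, 0, 0, 0]

```text
t: 3.82
tool_pos: [0.5126, 0.2009, 0.2345]
eef_rot: [2.45, 1.963, 0.005]
wrist_force: [1.0, 0.6, -1.3]
opening: 0.0231
gripper_force: 59.3
```

Emit:
arm_command:
  moves:
    - [-1, -1, 0, 0, 0, -0.01]
    - [-1.4, -2, 0, 0, 0, -0.01]
    - [-1.5, -2, 0, 0, 0, -0.01]
    - [-1.5, -2, 0, 0, 0, -0.01]
    - [0, -2, 0, 0, 0, -0.017]
    - [0, -2, 0, 0, 0, 0]
    - [0, -2, 0, 0, 0, 0]
    - [0, -2, 0, 0, 0, 0]
    - [0, -2, 0, 0, 0, 0]
    - [0, -2, 0, 0, 0, 0]

```text
t: 4.65
tool_pos: [0.4574, 0.0099, 0.2311]
eef_rot: [-2.505, -1.892, 0.002]
wrist_force: [-0.4, -0.1, -1.3]
opening: 0.023
gripper_force: 59.4
```

Emit:
arm_command:
  moves:
    - [0, -2, 0, 0, 0, 0]
    - [0, -2, 0, 0, 0, 0]
    - [0, -2, 0, 0, 0, 0]
    - [0, -2, 0, 0, 0, 0]
    - [0, -2, 0, 0, 0, 0]
    - [0, -1.5, 0, 0, 0, 0]
    - [0, -1, 0, 0, 0, 0]
    - [0, 0, 0, 0, 0, 0]
    - [0, 0, 0, 0, 0, 0]

```text
t: 5.4
tool_pos: [0.4577, -0.114, 0.2316]
eef_rot: [-2.506, -1.892, 0.001]
wrist_force: [0.9, -0.0, -1.8]
opening: 0.023
gripper_force: 59.4
```

```bash
python3 - <<'E'
from h import *
im,P=snap('scene'); cv2.imwrite('pics/s2.png',cv2.resize(im[130:300,230:400,::-1],None,fx=3.5,fy=3.5,interpolation=cv2.INTER_CUBIC))
s=sensors.observe(); t=s['tool_pos'];r=s['eef_rot'];print(s['t'],t,np.degrees(2*np.arctan2(r[1],r[0]))-90,s['opening'],s['wrist_force'])
P=P.reshape(-1,3)
a=np.radians(-15.95);R=np.array([[np.cos(a),-np.sin(a)],[np.sin(a),np.cos(a)]])
l=(P[:,:2]-[.4475,-.1609])@R
np.save('s2.npy',P)
for z0 in np.arange(.09,.25,.01):
    q=(P[:,2]>=z0)&(P[:,2]<z0+.01)&(abs(l[:,0])<.1)&(l[:,1]>-.02)&(l[:,1]<.1)
    if q.sum()>3: print(z0.round(2),q.sum(),'x',np.percentile(l[q,0],[2,50,98]).round(3),'y',np.percentile(l[q,1],[2,50,98]).round(3))
im,P=snap('top');P=P.reshape(-1,3);l=(P[:,:2]-[.4475,-.1609])@R
q=(P[:,2]>.11)&(P[:,2]<.215)&(abs(l[:,0])<.1)&(l[:,1]>.012)&(l[:,1]<.1)&(abs(l[:,0])>.02)
print('top band/cups',q.sum(),cv2.minAreaRect((l[q]*1000).astype(np.float32)))
E
```

```text
5.45 [ 0.45781882 -0.11359441  0.23186061] -375.8619237013158 0.023120583459193936 [ 0.26908329  0.66767296 -2.65360927]
0.09 14 x [-0.013 -0.009  0.   ] y [0.034 0.037 0.046]
0.1 61 x [-0.087 -0.011  0.074] y [0.024 0.028 0.061]
0.11 122 x [-0.088 -0.012  0.078] y [0.001 0.028 0.065]
0.12 130 x [-0.089 -0.012  0.073] y [-0.017  0.028  0.056]
0.13 148 x [-0.09  -0.006  0.073] y [-0.017  0.027  0.057]
0.14 180 x [-0.088 -0.003  0.073] y [-0.002  0.028  0.063]
0.15 119 x [-0.085 -0.006  0.075] y [-0.001  0.032  0.062]
0.16 72 x [-0.072 -0.004  0.062] y [-0.003  0.029  0.064]
0.17 74 x [-0.07  -0.003  0.059] y [-0.001  0.029  0.066]
0.18 41 x [-0.066 -0.06   0.053] y [0.027 0.035 0.067]
0.19 63 x [-0.059 -0.049  0.048] y [0.025 0.034 0.064]
0.2 144 x [-0.045 -0.017  0.036] y [0.027 0.035 0.064]
0.21 37 x [-0.021 -0.008  0.012] y [0.026 0.031 0.047]
0.22 52 x [-0.028 -0.009  0.019] y [0.025 0.033 0.045]
0.23 78 x [-0.028 -0.004  0.02 ] y [0.027 0.037 0.067]
0.24 55 x [-0.028 -0.002  0.021] y [0.034 0.041 0.06 ]
top band/cups 54 ((-45.87717056274414, 48.472564697265625), (42.72753143310547, 32.79396438598633), 83.52397918701172)
```

View pics/s2.png

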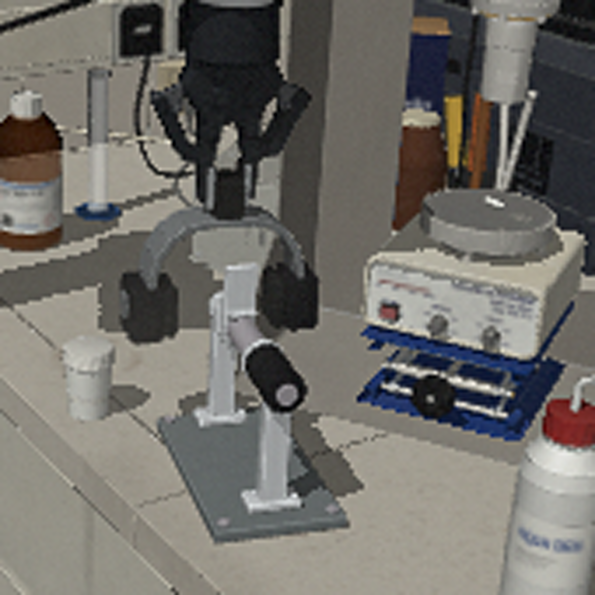

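The ear defenders hang upright at (220,260), in front of the keeper and above the post. I'll correct x by +4 mm and lower to about 24 mm above the bar.

Emit:
arm_command:
  moves:
    - [0.4, -0.1, -1, 0, 0, 0]
    - [0, 0, -1.5, 0, 0, 0]
    - [0, 0, -1.5, 0, 0, 0]
    - [0, 0, -0.5, 0, 0, 0]
    - [0, 0, 0, 0, 0, 0]

```text
t: 5.92
tool_pos: [0.4616, -0.1145, 0.1859]
eef_rot: [-2.504, -1.893, 0.002]
wrist_force: [-0.6, 0.3, -1.8]
opening: 0.0234
gripper_force: 59.4
```

Emit:
arm_command:
  moves:
    - [-0.14, -0.48, 0, 0, 0, 0]
    - [-0.14, -0.48, 0, 0, 0, 0]
    - [-0.14, -0.48, 0, 0, 0, 0]
    - [-0.14, -0.48, 0, 0, 0, 0]
    - [-0.14, -0.48, 0, 0, 0, 0]
    - [-0.14, -0.48, 0, 0, 0, 0]
    - [0, 0, 0, 0, 0, 0]

```text
t: 6.5
tool_pos: [0.4536, -0.1447, 0.1875]
eef_rot: [2.507, 1.892, 0.001]
wrist_force: [2.4, 4.4, 0.3]
opening: 0.0232
gripper_force: 59.6
```

Emit:
arm_command:
  moves:
    - [-0.12, -0.44, 0, 0, 0, 0]
    - [-0.12, -0.44, 0, 0, 0, 0]
    - [-0.12, -0.44, 0, 0, 0, 0]
    - [-0.12, -0.44, 0, 0, 0, 0]
    - [-0.12, -0.44, 0, 0, 0, 0]
    - [0, 0, 0, 0, 0, 0]
    - [0, 0, 0, 0, 0, 0]
    - [0, 0, 0, 0, 0, 0]

```text
t: 7.17
tool_pos: [0.4477, -0.1654, 0.1874]
eef_rot: [-2.506, -1.893, -0.002]
wrist_force: [1.9, 6.0, 1.7]
opening: 0.023
gripper_force: 59.7
```

```bash
cat > m.py <<'E'
from h import *
import sys
im,P=snap('scene'); cv2.imwrite(f'pics/{sys.argv[1]}.png',cv2.resize(im[150:290,230:370,::-1],None,fx=4,fy=4,interpolation=cv2.INTER_CUBIC))
s=sensors.observe(); t=s['tool_pos'];r=s['eef_rot']
a=np.radians(-15.95);R=np.array([[np.cos(a),-np.sin(a)],[np.sin(a),np.cos(a)]])
print(s['t'],'tcp stand',(t[:2]-[.4475,-.1609])@R,t[2],s['wrist_force'])
Q=P.reshape(-1,3); l=(Q[:,:2]-[.4475,-.1609])@R
for n,z0,z1 in(('band',.157,.172),('block',.165,.19),('cups',.04,.11)):
    x=.015 if n!='cups' else .1
    q=(Q[:,2]>=z0)&(Q[:,2]<z1)&(abs(l[:,0])<.1)&(l[:,1]>-.07)&(l[:,1]<.07)&(abs(l[:,0])>(.02 if n!='block' else 0))
    print(n,q.sum(),'x',np.percentile(l[q,0],[2,50,98]).round(3),'y',np.percentile(l[q,1],[2,50,98]).round(3))
im,P=snap('top'); Q=P.reshape(-1,3); l=(Q[:,:2]-[.4475,-.1609])@R
q=(Q[:,2]>.045)&(Q[:,2]<.15)&(abs(l[:,0])<.1)&(abs(l[:,0])>.03)&(abs(l[:,1])<.05); print('top',q.sum(),cv2.minAreaRect((l[q]*1000).astype(np.float32)))
E
python3 m.py s3
```

```text
7.2167 tcp stand [ 0.00142005 -0.00428463] 0.18740451364454866 [2.03814225 5.85159048 1.99220524]
band 90 x [-0.041 -0.024  0.04 ] y [-0.026 -0.011  0.013]
block 141 x [-0.023 -0.003  0.023] y [-0.034 -0.022 -0.002]
cups 537 x [-0.085 -0.048  0.081] y [-0.028 -0.023  0.01 ]
top 4 ((75.61498260498047, 16.731595993041992), (0.8794164061546326, 13.657337188720703), 71.64332580566406)
```

View pics/s3.png

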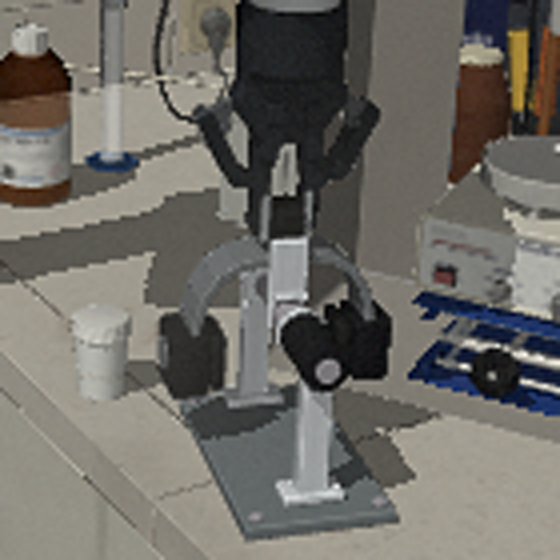

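The keeper plate at (290,260) is pushed back against the band, and the band is centred across the bar with its far edge past the stop. I'll lower it now.

Emit:
arm_command:
  moves:
    - [0, 0, -0.5, 0, 0, 0]
    - [0, 0, -0.5, 0, 0, 0]
    - [0, 0, -0.5, 0, 0, 0]
    - [0, 0, -0.4, 0, 0, 0]
    - [0, 0, -0.3, 0, 0, 0]
    - [0, 0, 0, 0, 0, 0]
    - [0, 0, 0, 0, 0, 0]

```text
t: 7.85
tool_pos: [0.4475, -0.1652, 0.1648]
eef_rot: [-2.505, -1.893, -0.001]
wrist_force: [3.0, 5.6, -3.3]
opening: 0.023
gripper_force: 59.3
```

Emit:
arm_command:
  moves:
    - [0, 0, -0.1, 0, 0, 0]
    - [0, 0, -0.1, 0, 0, 0]
    - [0, 0, -0.1, 0, 0, 0]
    - [0, 0, 0, 0, 0, 0]
    - [0, 0, 0, 0, 0, 0]

```text
t: 8.27
tool_pos: [0.4477, -0.1654, 0.1626]
eef_rot: [-2.506, -1.893, -0.001]
wrist_force: [1.0, 7.9, 3.5]
opening: 0.0227
gripper_force: 60.1
```

Emit:
arm_command:
  moves:
    - [0.05, 0.15, 0, 0, 0, 0]
    - [0.05, 0.15, 0, 0, 0, 0]
    - [0, 0, 0, 0, 0, 0]
    - [0, 0, 0, 0, 0, 0]

```text
t: 8.6
tool_pos: [0.4485, -0.1627, 0.1625]
eef_rot: [-2.506, -1.893, -0.0]
wrist_force: [-2.0, 6.6, 6.5]
opening: 0.0228
gripper_force: 60.3
```

```bash
sed -i 's/.157,.172/.125,.145/;s/.165,.19)/.145,.17)/;s/.04,.11/.033,.08/' m.py; python3 m.py s4
```

```text
8.65 tcp stand [ 0.00149885 -0.00143795] 0.16256475906840848 [-1.54435809  6.34539347  5.91501903]
band 150 x [-0.051 -0.028  0.048] y [-0.023 -0.008  0.018]
block 133 x [-0.023 -0.007  0.025] y [-0.031 -0.026  0.003]
cups 401 x [-0.085 -0.05   0.081] y [-0.026 -0.021  0.012]
top 2 ((22.959457397460938, -0.08997440338134766), (115.66700744628906, 0.0), -159.17361450195312)
```

View pics/s4.png

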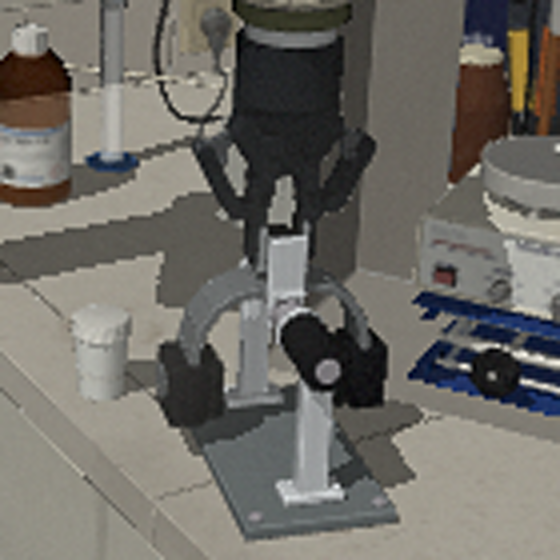

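The band now sits down on the bar between keeper and stop, and the wrist feels support from below. I'll release it.

Emit:
arm_command:
  moves:
    - [0, 0, 0, 0, 0, 0]
    - [0, 0, 0, 0, 0, 0]
    - [0, 0, 0, 0, 0, 0]
    - [0, 0, 0, 0, 0, 0]
    - [0, 0, 0, 0, 0, 0]
    - [0, 0, 0, 0, 0, 0]
    - [0, 0, 0, 0, 0, 0]
    - [0, 0, 0, 0, 0, 0]
  claw: -1

```text
t: 9.37
tool_pos: [0.4486, -0.1631, 0.1623]
eef_rot: [-2.507, -1.893, 0.0]
wrist_force: [0.2, -0.2, 0.3]
opening: 0.0851
gripper_force: 0.0
```

Emit:
arm_command:
  moves:
    - [0, 0, 0.5, 0, 0, 0]
    - [0, 0, 1.5, 0, 0, 0]
    - [0, 0, 2, 0, 0, 0]
    - [0, 0, 2, 0, 0, 0]
    - [0, 0, 2, 0, 0, 0]
    - [0, 0, 2, 0, 0, 0]
    - [0, 0, 2, 0, 0, 0]
    - [0, 0, 2, 0, 0, 0]
    - [0, 0, 0, 0, 0, 0]
    - [0, 0, 0, 0, 0, 0]

```text
t: 10.2
tool_pos: [0.4487, -0.1632, 0.3031]
eef_rot: [2.505, 1.892, 0.001]
wrist_force: [-0.4, -0.1, -0.9]
opening: 0.0854
gripper_force: 0.0
```

```bash
python3 m.py s5; python3 - <<'E'
from h import *
im,P=snap('top');Q=P.reshape(-1,3)
a=np.radians(-15.95);R=np.array([[np.cos(a),-np.sin(a)],[np.sin(a),np.cos(a)]]);l=(Q[:,:2]-[.4475,-.1609])@R
for lo,hi in((.163,.173),(.174,.19),(.06,.145)):
    q=(Q[:,2]>lo)&(Q[:,2]<hi)&(abs(l[:,0])<.1)&(l[:,1]>-.05)&(l[:,1]<.05)
    if hi==.145:q&=abs(l[:,0])>.025
    if q.sum():print(lo,q.sum(),np.median(Q[q,2]),cv2.minAreaRect((l[q]*1000).astype(np.float32)))
E
```

```text
10.25 tcp stand [ 0.00149232 -0.00173723] 0.30209582999491025 [-0.9533184   0.20951735 -0.74054128]
band 152 x [-0.05  -0.027  0.051] y [-0.023 -0.008  0.018]
block 108 x [-0.014 -0.005  0.013] y [-0.03  -0.026  0.015]
cups 398 x [-0.085 -0.05   0.081] y [-0.026 -0.021  0.01 ]
top 63 ((11.62009048461914, 17.237079620361328), (136.1956329345703, 21.26463508605957), 7.851354598999023)
0.163 9 0.16940758944678036 ((-6.761875152587891, 15.290979385375977), (11.8430814743042, 5.359594821929932), 51.08903121948242)
0.06 76 0.13161892450279156 ((12.585163116455078, 5.142477989196777), (135.34896850585938, 30.988018035888672), 0.5327968597412109)
```

View pics/s5.png

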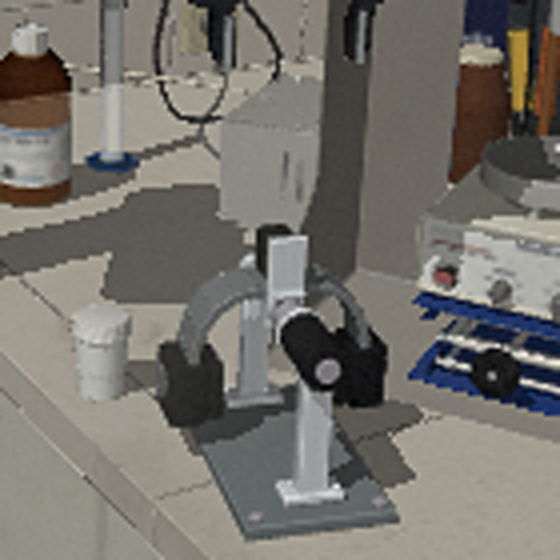

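The ear defenders hang upright and square, the keeper at (288,260) is closed against the band, and the block top at z ≈ 0.169 is near the expected 0.170. The gripper is well clear.

```bash
python3 -c "
from cell import finish_job
print(finish_job())"
```

```text
the job is handed in; nothing more can be done
None
```

I hung the ear defenders on the bar between keeper and stop, let go so the keeper closed on the headband, and handed the job in at about 10 s; no verdict came back.

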